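Latch the drilling jig's sprung slide under the drill guide

TASK

Set the drilling jig's sprung slide to its middle, latched position: with the fingertips push the upright plate at the slide's near end straight in until the stop pin has ridden over the catch and dropped behind it, then ease the slide back under the fingers until it rests against the pin, and take the hand away. Only push: do not grip or hook the plate, do not touch the stop pin or the bracket (which must stay seated in its nest), and do not let the slide snap back. Leave the jar, the bottle and the screwdriver where they are.

Things in the scene. Friction and masses are not known exactly. Their poses are not given: they have to be found in the camera images.
- fixture: Drilling jig fixed to the bench: grey base 340 x 130 x 12 mm, long along x. Origin: centre of its underside, on the bench. The slide is pushed along +x (away from the robot, within 0.6 rad); y across, z up. Side rails 32 mm high. Two overhanging arms stand on posts at the -y edge: drill guide at x = 0 (84 mm high), pin arm at x = 75 mm (78 mm). Space before the push plate is free.
- slide (a joint): Slide travel along the jig's +x, m: 0 = out (start), 0.065 = end stop. A spring drives it out: 5 N at 0, 11.5 N at 0.065; up to 3 N more while lifting the pin. Beyond about 0.036 the stop pin drops behind the catch and holds it at 0.035, the middle, latched position; let go sooner, it returns to 0. Let go from far in it snaps back (over 0.35 m/s: a fault); ease it back below 0.1 m/s.
- push_face (a point): Centre of the near face (towards the jig's -x and the robot) of the upright steel push plate at the slide's near end: push here along +x. Moves with the slide. The plate is 50 mm wide (y), 12 mm thick in all, from 28 to 85 mm above the bench; this point is 56.5 mm up and, with the slide out, at x = -155 mm, y = 0 of the jig. Touching the plate's far side counts as gripping.
- stop_pin: Upright steel stop pin, 10 mm thick, round tip, black 20 mm knob on top (to 107 mm above the bench, 120 mm when raised), in the pin arm at x = 75 mm, y = 0 of the jig. Origin: its lower tip, z up. The tip is 29 mm above the bench when down (at the start and when latched), about 42 mm while riding over the catch. It drops by itself.
- bracket: Loose steel angle bracket waiting to be drilled, about 0.1 kg: foot 45 x 44 x 8 mm, 4 mm flange up to 29 mm along its +y edge. Origin: centre of its underside. It sits in a shallow nest (walls 6 mm high, 1.5 mm play) on the slide, 28 mm above the bench, at x = -35 mm of the jig with the slide out, and under the drill guide (x = 0) when latched.
- jar: Glass jar with a dark lid, 64 mm wide, 85 mm high, beside the jig. Origin: centre of its underside. Bystander.
- oil_bottle: Grey plastic bottle, 52 mm wide, 130 mm high, beside the jig. Origin: centre of its underside. Bystander.
- screwdriver: Screwdriver with a wooden handle, 180 mm long, lying on the bench beside the jig. Origin: underside, about mid-length, x along it. Bystander.
Not all that is in view belongs to the job. Several things have the shape of the bracket; the one meant has the colours described above.

How it is judged (in metres and radians):
At the end, for the whole second after the job is handed in: The slide rests latched 31 to 39 mm in, the stop pin is down behind the catch (tip less than 33 mm above the jig's underside), and the bracket is seated in its nest within 6 mm of under the drill guide, level within 0.08 rad (value of joint slide between 0.031 and 0.039 m and velocity of joint slide between -0.01 and 0.01 m/s and z of stop_pin in the frame of fixture below 0.033 m and x of bracket in the frame of fixture between -0.006 and 0.006 m and y of bracket in the frame of fixture between -0.006 and 0.006 m and z of bracket in the frame of fixture below 0.031 m and angle between bracket's own z axis and vertical below 0.08 rad); the robot touches nothing.
It fails at once if the slide snaps back (faster than 0.35 m/s) (velocity of joint slide below -0.35 m/s).
It fails at once if the push plate is gripped or hooked (its far side touched) (contact force between any of the fingers, the arm and slide_c2 above 1 N).
It fails at once if the stop pin or the bracket is touched (contact force between any of the fingers, the arm and stop_pin above 1 N or contact force between any of the fingers, the arm and bracket above 1 N).
It fails at once if the bracket is lifted out of its nest (z of bracket in the frame of fixture above 0.036 m).
It fails at once if a bystander is moved more than 20 mm (distance of any of jar, oil_bottle, screwdriver from where it was at the start of the episode above 0.02 m).
It also fails if it takes over 32 s, if anything falls off the work surface, if the arm or the gripper's body presses on something with over 40 N, if the wrist force passes 120 N, or if a joint passes its speed limit or range.

ROBOT

A 6-joint arm with a two-finger parallel gripper is mounted at the origin on the work surface. World frame = base frame: x ahead of the robot, y to its left, z up, the work surface at z = 0. Lengths are in m, angles in degrees, forces in N, time in s.
With the tool pointing down it reaches from about 0.35 to 0.875 m from the base axis. Payload 4.2 kg.
Tool frame: the origin (TCP) lies midway between the tips of the shut fingers; the grasp point (between the pads) lies 19 mm behind it; z points along the fingers, y is the direction in which the jaws open and shut (so a half turn about z gives the same grasp; the last joint's range is limited). The gripper opens to 87 mm and grips with 3 to 60 N. Pads are 19 mm wide; open, the fingers measure 117 mm over their backs; the gripper's body (75 mm by 190 mm) begins 51 mm behind the grasp point.
Start: joints at [87.067, 22.042, 0.453, 0, -68.411, -14.817], TCP at [0.191, 0.595, 0.223] pointing down, gripper open.
Joint ranges: [-179.83, 179.83], [-69.29, 118.12], [-61.27, 80.66], [-181.25, 117.63], [-171.15, -9.14], [-177.46, 177.46]. Speed limits (degrees/s): [159.86, 159.86, 180, 180, 180, 180].

INTERFACE

Orientations are given as a 3x3 rotation matrix whose columns are the frame's x, y, z axes.
In Python, from station import sense, capture, get_calibration, finish_job, spot_in, spot_point gives the robot as it stands.
- The arm moves only by the shell command python3 -m inch 'ROWS'. ROWS is JSON, a list of rows, each an object with "fingers": the finger opening in cm, from 0 to 8.7; "delta_pos": the shift along the tool's x, y, z in cm, a list of three; "spin": the turn about the tool's z in degrees. In form: [{"fingers": fingers, "delta_pos": [dx, dy, dz], "spin": spin}, ...]. A call has 1 to 20 rows; each row is the pose to reach, as a shift and turn from the pose commanded when the call began, along the tool's axes at that moment; what a row does not reach only later rows make up. A row lasts 1/10 s, in which the tool goes at most 50 mm and 8.59 degrees, less where a joint would pass 70% of its speed; a pose out of reach is approached as far as the arm can. A call with a gripper value outside its range is refused whole. The fingers move at their own pace and stop on an object; the grip force is fixed at half the most. Time passes only in rows, so rows that repeat a pose let the fingers close. It gives the time, the measured TCP pose, the force and the opening at its end, in the units of the state.
- sense(): the state, without advancing time (a new reading comes with each control period).
- capture(name): name is "scene" or "top" or "wrist"; returns the picture (480x640x3 uint8, red, green, blue); there is no depth.
- get_calibration(name): a dict with "K" (3x3 intrinsics, pixels), "dist" ([k1, k2, p1, p2, k3] as OpenCV has them; the pictures are not rectified), "T" (4x4, takes a point from camera to world coordinates). Camera axes: x right, y up, looking along -z (the intrinsics and any distortion apply to the point x, -y, -z); pixel columns grow to the right and rows downward; lengths in m; the calibration is good to about 2 mm. A picture is of the moment at which its call begins: read the wrist's pose just before it. get_calibration takes no time and is no camera call; for the wrist camera it gives the pose at the moment of the call.
- finish_job(): hands the job in, once; it reports no verdict.
Trained networks look in the newest picture that a camera, given by its name, has taken for a name from the list of things; names that differ only in an ending like _2 or _b are one class to them, and where a whole thing is asked for, a point or a joint stands for the part that bears it (a point fixed in the world has none). Each returns a list of dicts, best first, with "conf" (0 to 1); they miss things now and then, are a little off and sometimes report something else, mostly with a low value. They report only what shows in the picture. A call takes as long as a camera call. They do not tell look-alikes from the thing itself.
- spot_in(camera, target): "extent" ([left, top, right, bottom] as shares, 0 to 1, of the picture: columns of its width, rows of its height, round what is visible of it).
- spot_point(camera, target): "location" ([column, row] as shares, 0 to 1, of the picture: columns of its width, rows of its height: a listed point, or the origin of a listed thing).
The state is a dict: "time_s": time; "joints": joint angles; "joint_velocities": joint speeds; "effort": joint torques, N m; "tcp_pos": TCP position; "ee_rot": TCP orientation; "wrist_force": force on the tool from outside, world axes, zero at the start; "moment": the same for the moment, N m; "gripper_width": opening from 0.0 (shut) to 1.0 (fully open).
Only numpy, scipy, OpenCV 4.12 (cv2) and the standard library are available. Lean on these libraries where they do the work, as an engineer would, in place of code of your own. Each camera call takes 0.05 s, during which the arm holds its last target.

## Working session

There is one attempt and no reset: what is moved stays moved. The work goes in short steps, Python scripts to look and compute and a shell command to move; the robot and the scene stay as the last step left them, time stands still between calls to the robot, and variables do not carry over. Pictures are saved under pics/ and viewed, and the job is handed in when it is done.

```bash
ls; mkdir -p pics
python3 - <<'E'
from station import *
import cv2,json
s=sense();print(s['time_s'],s['tcp_pos'],s['ee_rot'],s['gripper_width'],s['wrist_force'])
for c in ('scene','top'):
    im=capture(c);cv2.imwrite(f'pics/{c}0.png',im[:,:,::-1])
    for t in ('fixture','push_face','stop_pin','bracket','jar','oil_bottle','screwdriver'):
        print(c,t,[(round(d['conf'],2),[round(d['location'][0]*640),round(d['location'][1]*480)]) for d in spot_point(c,t)[:3]])
print(sense()['time_s'])
E
```

```text
pics
0.0 [0.19032361 0.59467768 0.22147147] [[ 9.52330844e-01 -3.05066487e-01 -6.34002606e-04]
 [-3.05067144e-01 -9.52328597e-01 -2.06893195e-03]
 [ 2.73829881e-05  2.16372107e-03 -9.99997659e-01]] 0.9983271217554786 [-0.42393867  0.34340904  0.11610892]
scene fixture [(0.87, [300, 262])]
scene push_face [(0.97, [358, 208]), (0.46, [271, 218])]
scene stop_pin [(0.76, [271, 268])]
scene bracket [(0.78, [228, 242]), (0.73, [406, 264]), (0.73, [339, 343])]
scene jar [(0.97, [274, 218])]
scene oil_bottle [(0.73, [370, 298]), (0.62, [356, 209])]
scene screwdriver [(0.95, [249, 191])]
top fixture [(0.95, [346, 233])]
top push_face [(0.95, [328, 314]), (0.36, [259, 230])]
top stop_pin [(0.63, [355, 195])]
top bracket [(0.97, [259, 174]), (0.76, [257, 300]), (0.75, [433, 213])]
top jar [(0.98, [414, 270])]
top oil_bottle [(0.89, [261, 233])]
top screwdriver [(0.55, [486, 295])]
0.8
```

View pics/scene0.png

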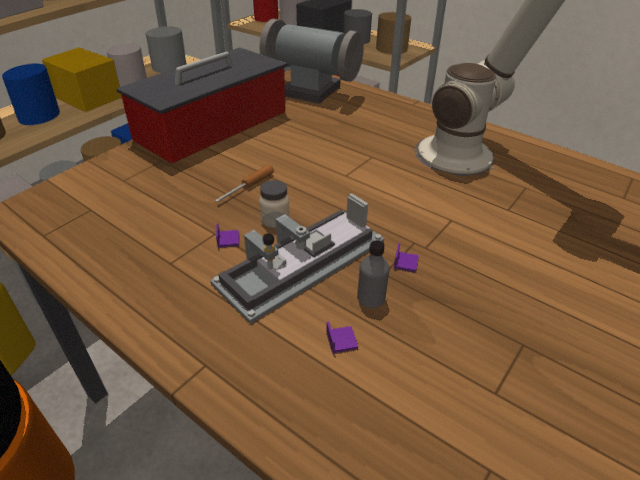

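View pics/top0.png

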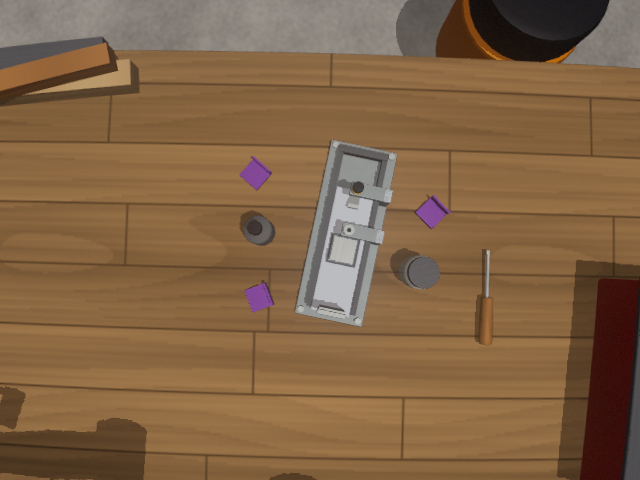

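Both views show the jig at top (296-396, 141-325), with the plate at its near end at about (330,312). The bottle is on its left, the jar on its right, and the purple brackets are decoys. Next I compute the poses.

```bash
cat > h.py <<'E'
import numpy as np,cv2
from station import *
def ray(c,px,cal=None):
    g=cal or get_calibration(c);K=np.array(g['K'],float);T=np.array(g['T'])
    u=cv2.undistortPoints(np.array([[px]],float),K,np.array(g['dist'],float))[0,0]
    return T[:3,3],T[:3,:3]@np.array([u[0],-u[1],-1.])
def onz(c,px,z):
    o,d=ray(c,px);return o+d*(z-o[2])/d[2]
def proj(c,P):
    g=get_calibration(c);T=np.linalg.inv(np.array(g['T']));p=(T[:3,:3]@np.array(P,float).T).T+T[:3,3]
    p=p*[1,-1,-1]
    return cv2.projectPoints(p.reshape(-1,1,3),np.zeros(3),np.zeros(3),np.array(g['K'],float),np.array(g['dist'],float))[0].reshape(-1,2)
E
python3 - <<'E'
from h import *
np.set_printoptions(precision=4,suppress=True)
P=[onz('top',p,0.012)[:2] for p in [(333,141),(396,155),(360,325),(296,311)]]
print(np.array(P))
c=np.mean(P,0);a=(P[0]+P[1]-P[2]-P[3]);yaw=np.arctan2(a[1],a[0]);print(c,np.degrees(yaw),np.linalg.norm(a)/2)
print('len',[np.linalg.norm(P[i]-P[(i+1)%4]) for i in range(4)])
R=np.array([[np.cos(yaw),-np.sin(yaw)],[np.sin(yaw),np.cos(yaw)]])
W=lambda x,y,z:np.r_[c+R@[x,y],z]
print('pf',W(-.155,0,.0565),'net',onz('top',(328,314),.0565))
for n in('top','scene'):
    im=cv2.imread(f'pics/{n}0.png');
    L=[W(*p) for p in [(-.17,-.065,.012),(.17,-.065,.012),(.17,.065,.012),(-.17,.065,.012)]]
    Q=[W(-.155,s,z) for s,z in((-.025,.028),(.025,.028),(.025,.085),(-.025,.085))]
    for X,col in((L,(0,255,0)),(Q,(0,0,255))):
        cv2.polylines(im,[np.round(proj(n,X)*16).astype(int)],True,col,1,cv2.LINE_AA,4)
    cr=im[130:340,190:450] ; cv2.imwrite(f'pics/ov_{n}.png',cv2.resize(cr,None,fx=2.8,fy=2.8,interpolation=cv2.INTER_CUBIC))
for t,px,z in(('jar',(421,272),.085),('bottle',(261,233),.0),('sd',(486,295),.01)):print(t,onz('top',px,z))
E
```

```text
[[ 0.7675 -0.0157]
 [ 0.7435 -0.1379]
 [ 0.4164 -0.0749]
 [ 0.4401  0.047 ]]
[ 0.5919 -0.0454] -10.872506223585908 0.33323137513122475
len [np.float64(0.12450814307424654), np.float64(0.3331331628586763), np.float64(0.12421898708840869), np.float64(0.3333296498677913)]
pf [ 0.4397 -0.0162  0.0565] net [ 0.4402 -0.0126  0.0565]
jar [ 0.5203 -0.1745  0.085 ]
bottle [0.5872 0.1188 0.    ]
sd [ 0.4779 -0.3168  0.01  ]
```

View pics/ov_top.png

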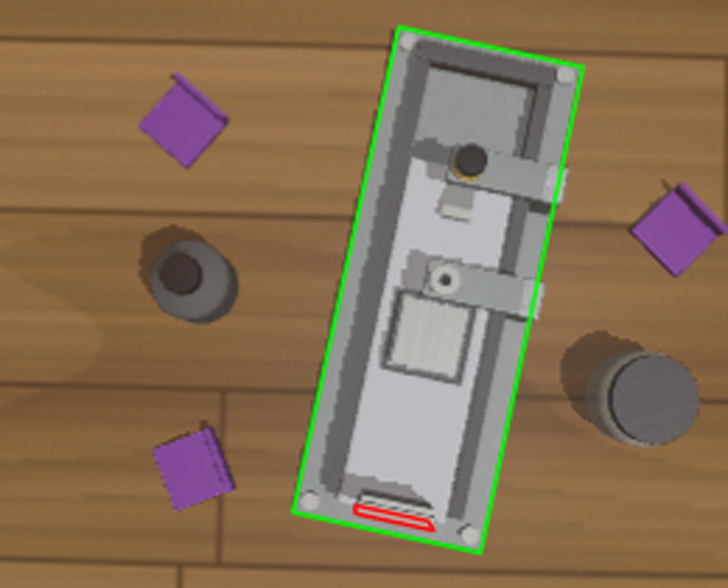

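View pics/ov_scene.png

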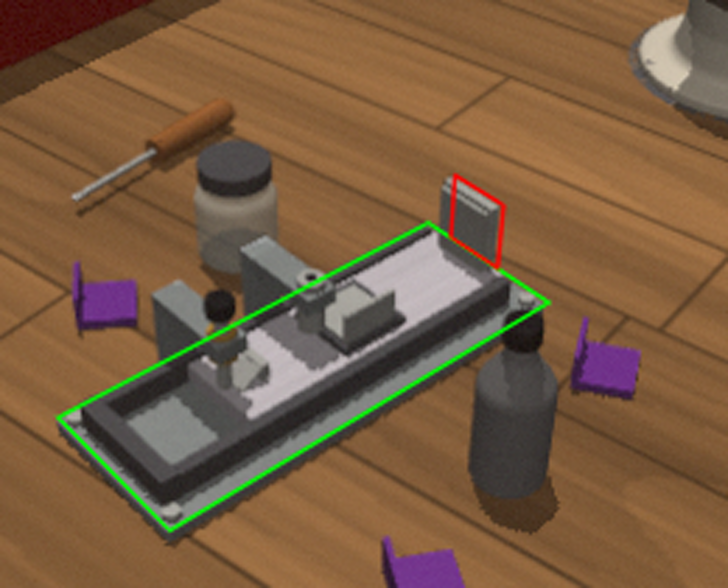

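Run:
```python
import cv2
a=cv2.imread('pics/top0.png')[285:335,285:375];b=cv2.imread('pics/scene0.png')[190:250,335:395]
cv2.imwrite('pics/z1.png',cv2.resize(a,None,fx=8,fy=8,interpolation=cv2.INTER_NEAREST))
cv2.imwrite('pics/z2.png',cv2.resize(b,None,fx=9,fy=9,interpolation=cv2.INTER_NEAREST))
```

```text
(no output)
```

View pics/z1.png

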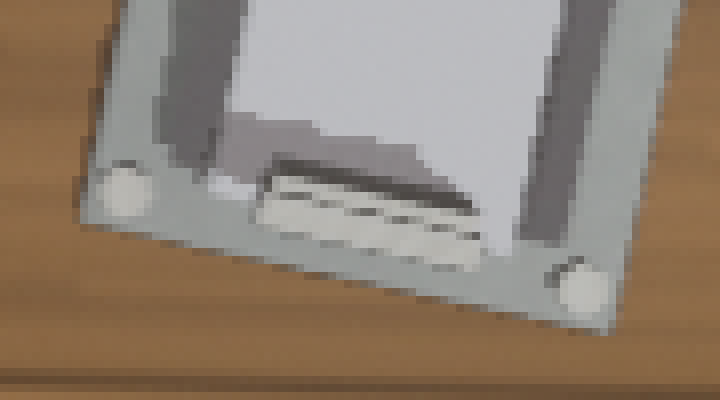

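View pics/z2.png

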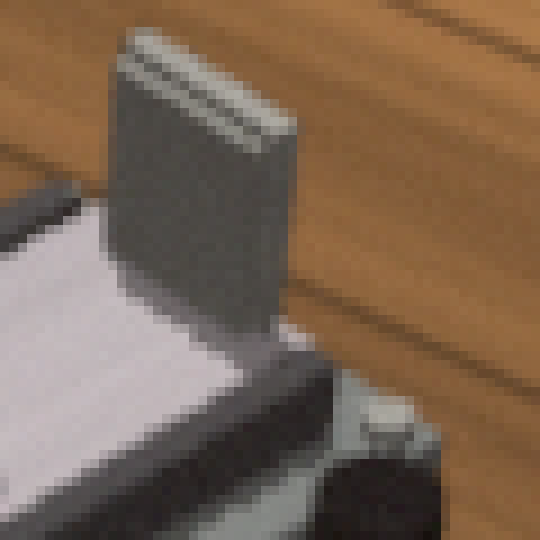

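Run:
```python
import cv2,numpy as np
t=cv2.imread('pics/top0.png');s=cv2.imread('pics/scene0.png')
f=lambda im,x,y:cv2.resize(im[y:y+30,x:x+36],None,fx=10,fy=10,interpolation=cv2.INTER_NEAREST)
cv2.imwrite('pics/z3.png',np.vstack([np.hstack([f(t,320,128),f(t,375,140)]),np.hstack([f(s,205,268),f(s,235,295)])]))
```

```text
(no output)
```

View pics/z3.png

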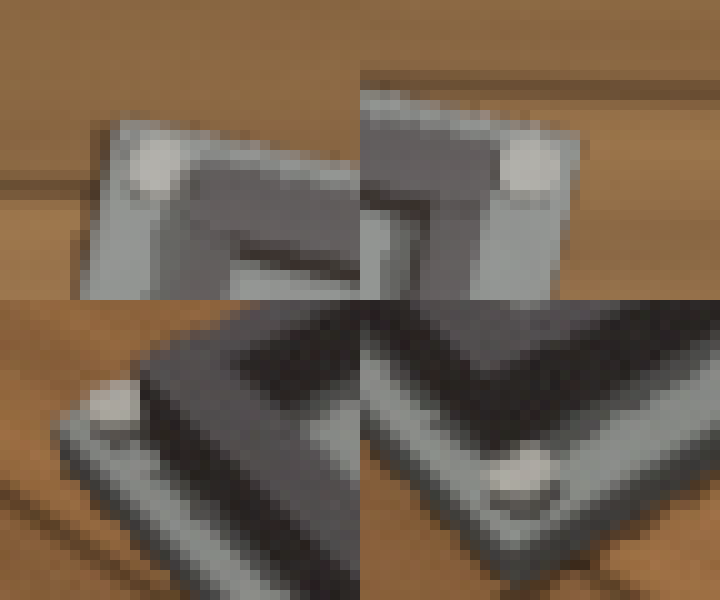

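Run:
```python
from h import *
from scipy.optimize import least_squares
np.set_printoptions(precision=4,suppress=True)
F=[('top',(.17,.065,.012),(331.5,140)),('top',(.17,-.065,.012),(397,153)),('top',(-.17,.065,.012),(295,312.8)),('top',(-.17,-.065,.012),(361.5,326.8)),
('top',(-.155,.025,.085),(316.9,313.1)),('top',(-.155,-.025,.085),(345,318.8)),
('scene',(-.155,-.025,.085),(351.1,193.1)),('scene',(-.155,.025,.085),(368,203.3)),('scene',(.17,-.065,.012),(210.2,279.8)),('scene',(.17,.065,.012),(250,320)),('scene',(-.17,.065,.012),(383.7,237.8))]
def W(p,X):
    c,s=np.cos(p[2]),np.sin(p[2]);return np.array([p[0]+c*X[0]-s*X[1],p[1]+s*X[0]+c*X[1],X[2]])
for cams in(('top',),('scene',),('top','scene')):
    G=[f for f in F if f[0] in cams]
    fun=lambda p:np.concatenate([proj(f[0],[W(p,f[1])])[0]-np.array(f[2])+.5 for f in G])
    r=least_squares(fun,[.59,-.045,-.19])
    print(cams,r.x,np.degrees(r.x[2]),'pf',W(r.x,(-.155,0,.0565)));print(r.fun.reshape(-1,2))
```

```text
('top',) [ 0.5928 -0.0444 -0.1825] -10.458298622907204 pf [ 0.4403 -0.0163  0.0565]
[[-0.2223 -0.7148]
 [ 0.1895  0.1738]
 [-0.3121  0.1117]
 [ 0.3058  0.1209]
 [ 0.1258  0.0727]
 [-0.0872  0.1924]]
('scene',) [ 0.594  -0.0469 -0.1807] -10.35314712205198 pf [ 0.4415 -0.0191  0.0565]
[[-0.3494 -0.6262]
 [ 0.2383 -0.1414]
 [-0.667   0.1735]
 [-0.029   0.1101]
 [ 0.8778 -0.0237]]
('top', 'scene') [ 0.5934 -0.0455 -0.1829] -10.4781964587532 pf [ 0.4409 -0.0173  0.0565]
[[ 0.3554 -1.0177]
 [ 0.7568 -0.1053]
 [ 0.2161 -0.2166]
 [ 0.8269 -0.1857]
 [ 0.6972 -0.2741]
 [ 0.4812 -0.1455]
 [ 0.5347 -0.4387]
 [ 1.1179  0.078 ]
 [ 0.0606  0.2064]
 [ 0.6362  0.2307]
 [ 1.72    0.2318]]
```

```bash
cat >> h.py <<'E'
YAW=np.radians(-10.4);PF=np.array([.441,-.0172]);ux=np.array([np.cos(YAW),np.sin(YAW)]);uy=np.array([-ux[1],ux[0]])
def rep():
    s=sense();R=np.array(s['ee_rot']);p=np.array(s['tcp_pos']);d=p[:2]-PF
    print('t',s['time_s'],'tcp',p.round(4),'rel jig x,y mm',(1000*np.array([d@ux,d@uy])).round(1),'yaw err',np.degrees(np.arctan2(R[1,0],R[0,0])-YAW).round(2),'z',R[:,2].round(4),'F',np.array(s['wrist_force']).round(2),'Fx',round(float(np.array(s['wrist_force'])[:2]@ux),2),'w',s['gripper_width'])
    return p,R
E
python3 - <<'E'
from h import *
p,R=rep()
tgt=np.r_[PF-ux*.045,.20]
print(tgt,100*R.T@(tgt-p))
E
```

```text
t 0.8 tcp [0.1905 0.5952 0.2226] rel jig x,y mm [-357.   557.2] yaw err -7.35 z [-0.e+00  1.e-04 -1.e+00] F [-0.57 -0.34 -0.91] Fx -0.5 w 0.9996438464171363
[ 0.39673928 -0.00907664  0.2       ] [38.06664957 51.26725502  2.25391981]
```

```bash
python3 -m inch '[{"fingers":0,"delta_pos":[2.5,3.4,0.2],"spin":-0.5},{"fingers":0,"delta_pos":[5,6.8,0.4],"spin":-1},{"fingers":0,"delta_pos":[7.5,10.2,0.6],"spin":-1.5},{"fingers":0,"delta_pos":[10,13.6,0.8],"spin":-2},{"fingers":0,"delta_pos":[12.5,17,1],"spin":-2.5},{"fingers":0,"delta_pos":[15,20.4,1],"spin":-3},{"fingers":0,"delta_pos":[17.5,23.8,1],"spin":-3.5},{"fingers":0,"delta_pos":[20,27.2,1.2],"spin":-4},{"fingers":0,"delta_pos":[22.5,30.6,1.4],"spin":-4.5},{"fingers":0,"delta_pos":[25,34,1.6],"spin":-5},{"fingers":0,"delta_pos":[27.5,37.4,1.8],"spin":-5.5},{"fingers":0,"delta_pos":[30,40.8,2],"spin":-6},{"fingers":0,"delta_pos":[32.5,44.2,2.2],"spin":-6.5},{"fingers":0,"delta_pos":[35,47.6,2.2],"spin":-7},{"fingers":0,"delta_pos":[37,50,2.2],"spin":-7.35},{"fingers":0,"delta_pos":[38.1,51.3,2.2],"spin":-7.35},{"fingers":0,"delta_pos":[38.1,51.3,2.2],"spin":-7.35},{"fingers":0,"delta_pos":[38.1,51.3,2.2],"spin":-7.35}]'
python3 - <<'E'
from h import *
p,R=rep()
im=capture('wrist');cv2.imwrite('pics/w1.png',im[:,:,::-1]);print(spot_point('wrist','push_face'))
im=capture('top');cv2.imwrite('pics/t1.png',im[:,:,::-1])
E
```

```text
time_s: 2.6
tcp_pos: [0.3969, -0.0096, 0.2006]
ee_rot: [[0.983, -0.182, 0.0], [-0.182, -0.983, 0.0], [0.0, -0.0, -1.0]]
wrist_force: [0.3, -0.2, 0.4]
gripper_width: 0.006
t 2.6 tcp [ 0.3969 -0.0096  0.2006] rel jig x,y mm [-44.8  -0.5] yaw err -0.07 z [ 0.e+00  2.e-04 -1.e+00] F [ 0.33 -0.24  0.37] Fx 0.37 w 0.005852142783026183
[{'location': [0.5022, 0.3346], 'conf': 0.79}]
```

View pics/w1.png

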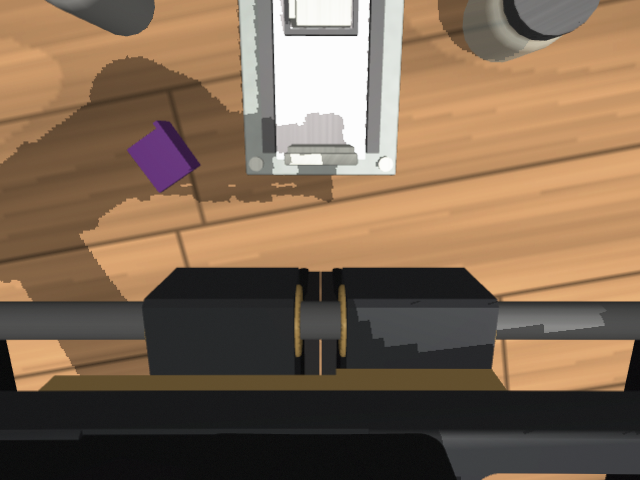

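View pics/t1.png

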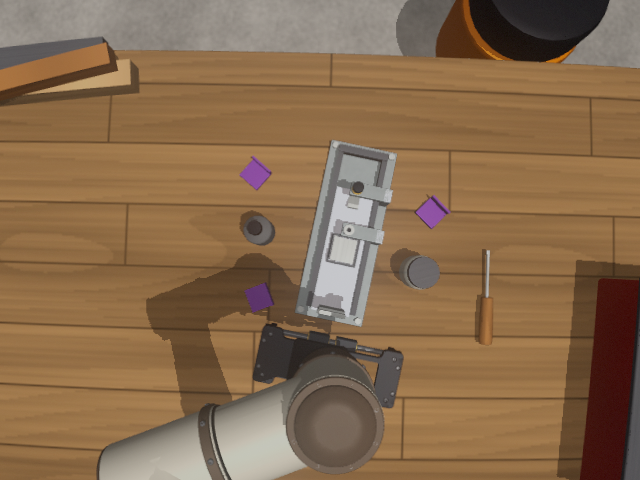

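```bash
python3 -m inch '[{"fingers":0,"delta_pos":[0,0,2],"spin":0},{"fingers":0,"delta_pos":[0,0,5],"spin":0},{"fingers":0,"delta_pos":[0,0,8],"spin":0},{"fingers":0,"delta_pos":[0,0,11],"spin":0},{"fingers":0,"delta_pos":[0,0,13],"spin":0},{"fingers":0,"delta_pos":[0,0,14.5],"spin":0},{"fingers":0,"delta_pos":[0,0,14.9],"spin":0},{"fingers":0,"delta_pos":[0,0,14.9],"spin":0},{"fingers":0,"delta_pos":[0.5,-0.05,14.9],"spin":0},{"fingers":0,"delta_pos":[1.0,-0.05,14.9],"spin":0},{"fingers":0,"delta_pos":[1.5,-0.05,14.9],"spin":0},{"fingers":0,"delta_pos":[2.0,-0.05,14.9],"spin":0},{"fingers":0,"delta_pos":[2.0,-0.05,14.9],"spin":0}]'
python3 - <<'E'
from h import *
p,R=rep()
im=capture('wrist');cv2.imwrite('pics/w2.png',im[:,:,::-1])
E
```

```text
time_s: 4.05
tcp_pos: [0.4178, -0.0126, 0.0518]
ee_rot: [[0.983, -0.181, 0.001], [-0.181, -0.983, 0.0], [0.001, -0.001, -1.0]]
wrist_force: [0.0, -1.0, -0.2]
gripper_width: 0.004
t 4.05 tcp [ 0.4178 -0.0126  0.0518] rel jig x,y mm [-23.6   0.3] yaw err -0.03 z [ 1.2e-03  3.0e-04 -1.0e+00] F [ 0.04 -0.96 -0.19] Fx 0.22 w 0.004271025213158452
```

View pics/w2.png

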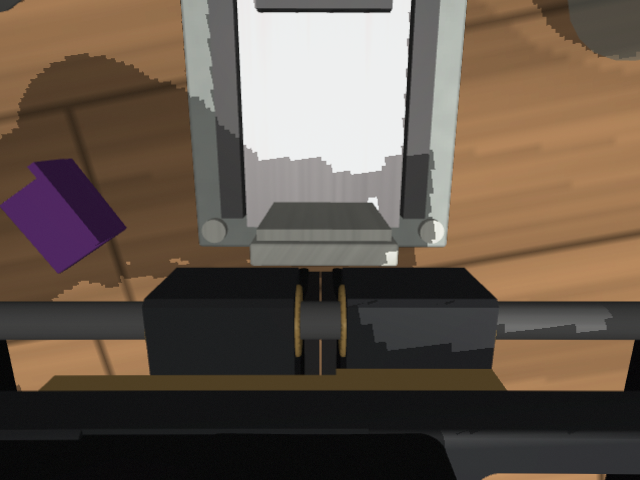

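```bash
python3 -m inch '[{"fingers":0,"delta_pos":[0.3,0.03,0],"spin":0},{"fingers":0,"delta_pos":[0.6,0.03,0],"spin":0},{"fingers":0,"delta_pos":[0.9,0.03,0],"spin":0},{"fingers":0,"delta_pos":[1.2,0.03,0],"spin":0},{"fingers":0,"delta_pos":[1.5,0.03,0],"spin":0},{"fingers":0,"delta_pos":[1.8,0.03,0],"spin":0},{"fingers":0,"delta_pos":[1.8,0.03,0],"spin":0}]'
python3 -c "
from h import *
rep()"
```

```text
time_s: 4.8
tcp_pos: [0.4328, -0.0165, 0.0511]
ee_rot: [[0.983, -0.181, -0.004], [-0.181, -0.983, -0.001], [-0.004, 0.001, -1.0]]
wrist_force: [-4.7, 2.0, 2.5]
gripper_width: -0.0
t 4.8 tcp [ 0.4328 -0.0165  0.0511] rel jig x,y mm [-8.2 -0.8] yaw err -0.05 z [-3.9e-03 -6.0e-04 -1.0e+00] F [-4.71  1.99  2.52] Fx -4.99 w -0.00015831603856651669
```

```bash
python3 -m inch '[{"fingers":0,"delta_pos":[0.3,0,0],"spin":0},{"fingers":0,"delta_pos":[0.6,0,0],"spin":0},{"fingers":0,"delta_pos":[0.9,0,0],"spin":0},{"fingers":0,"delta_pos":[1.2,0,0],"spin":0},{"fingers":0,"delta_pos":[1.5,0,0],"spin":0},{"fingers":0,"delta_pos":[1.8,0,0],"spin":0},{"fingers":0,"delta_pos":[2.1,0,0],"spin":0},{"fingers":0,"delta_pos":[2.4,0,0],"spin":0},{"fingers":0,"delta_pos":[2.7,0,0],"spin":0},{"fingers":0,"delta_pos":[3.0,0,0],"spin":0},{"fingers":0,"delta_pos":[3.0,0,0],"spin":0}]'
python3 - <<'E'
from h import *
rep()
for n in('scene','top','wrist'):
    im=capture(n);cv2.imwrite(f'pics/{n}3.png',im[:,:,::-1])
im=cv2.imread('pics/scene3.png')[150:350,180:420];cv2.imwrite('pics/s3.png',cv2.resize(im,None,fx=3,fy=3,interpolation=cv2.INTER_CUBIC))
E
```

```text
time_s: 5.9
tcp_pos: [0.461, -0.0222, 0.0507]
ee_rot: [[0.983, -0.182, -0.006], [-0.182, -0.983, -0.001], [-0.006, 0.002, -1.0]]
wrist_force: [-6.0, 1.1, 2.0]
gripper_width: 0.005
t 5.9 tcp [ 0.461  -0.0222  0.0507] rel jig x,y mm [20.6 -1.3] yaw err -0.06 z [-0.0063 -0.0011 -1.    ] F [-6.05  1.13  2.03] Fx -6.15 w 0.005372436442406889
```

View pics/s3.png

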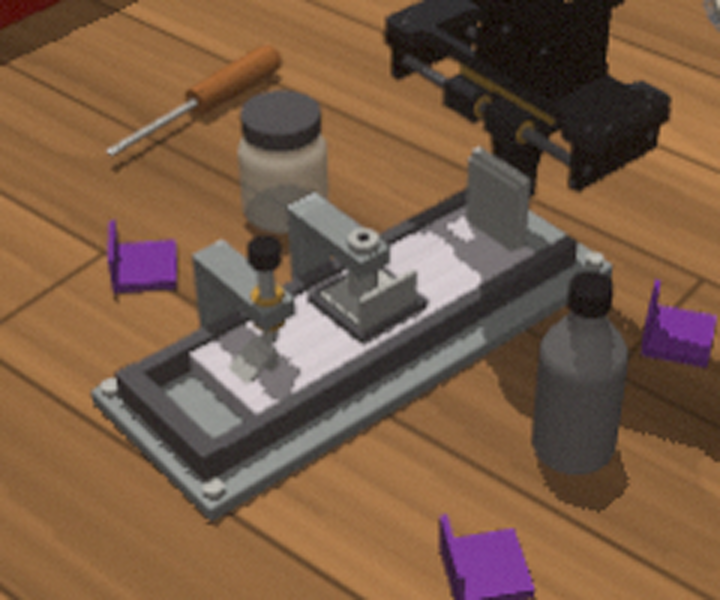

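View pics/wrist3.png

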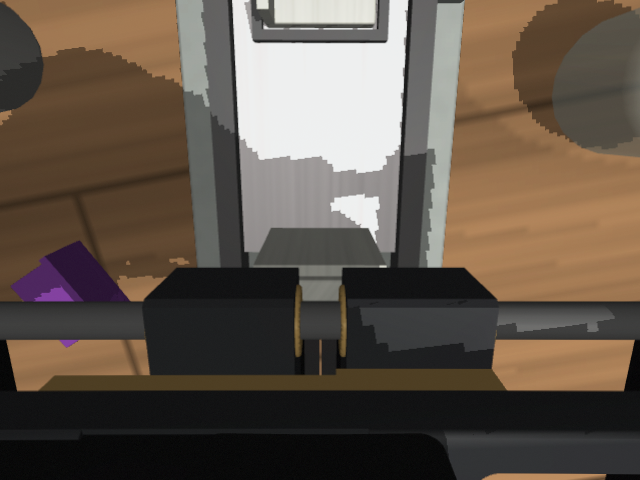

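The pin is raised and riding on the catch (knob at about (264,245) in the crop), with the slide roughly 30 mm in. I'll push about 14 mm more.

```bash
python3 -m inch '[{"fingers":0,"delta_pos":[0.3,-0.03,0],"spin":0},{"fingers":0,"delta_pos":[0.6,-0.06,0],"spin":0},{"fingers":0,"delta_pos":[0.9,-0.06,0],"spin":0},{"fingers":0,"delta_pos":[1.2,-0.06,0],"spin":0},{"fingers":0,"delta_pos":[1.4,-0.06,0],"spin":0},{"fingers":0,"delta_pos":[1.4,-0.06,0],"spin":0}]'
python3 - <<'E'
from h import *
rep()
for n in('scene','top','wrist'):
    im=capture(n);cv2.imwrite(f'pics/{n}4.png',im[:,:,::-1])
im=cv2.imread('pics/scene4.png')[150:350,180:420];cv2.imwrite('pics/s4.png',cv2.resize(im,None,fx=3,fy=3,interpolation=cv2.INTER_CUBIC))
E
```

```text
time_s: 6.65
tcp_pos: [0.4734, -0.0245, 0.0507]
ee_rot: [[0.983, -0.182, -0.009], [-0.182, -0.983, -0.002], [-0.009, 0.003, -1.0]]
wrist_force: [-9.5, 1.6, 6.5]
gripper_width: 0.009
t 6.65 tcp [ 0.4734 -0.0245  0.0507] rel jig x,y mm [33.2 -1.3] yaw err -0.09 z [-0.0094 -0.0016 -1.    ] F [-9.49  1.57  6.53] Fx -9.62 w 0.009494340802917426
```

View pics/s4.png

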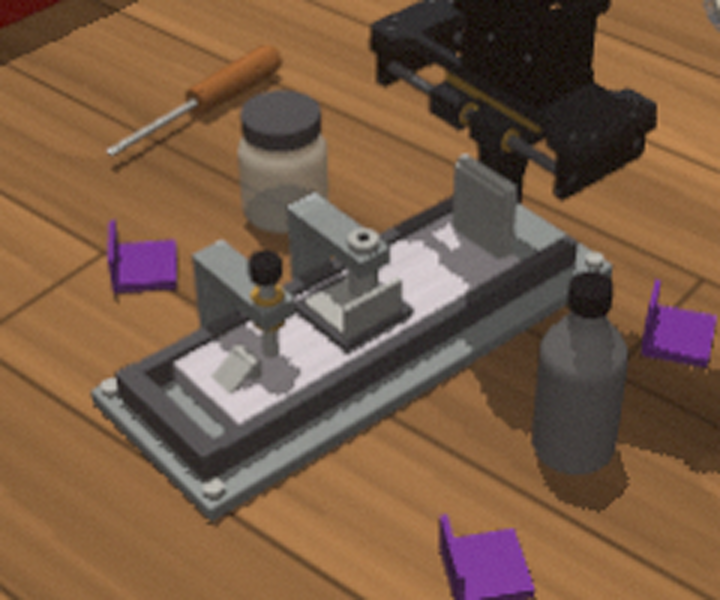

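The pin has dropped behind the catch (knob lower at (266,265), pin behind the wedge). Next I ease back slowly.

```bash
python3 -m inch '[{"fingers":0,"delta_pos":[-0.2,0,0],"spin":0},{"fingers":0,"delta_pos":[-0.4,0,0],"spin":0},{"fingers":0,"delta_pos":[-0.6,0,0],"spin":0},{"fingers":0,"delta_pos":[-0.8,0,0],"spin":0},{"fingers":0,"delta_pos":[-1.0,0,0],"spin":0},{"fingers":0,"delta_pos":[-1.2,0,0],"spin":0},{"fingers":0,"delta_pos":[-1.2,0,0],"spin":0},{"fingers":0,"delta_pos":[-1.2,0,0],"spin":0}]'
python3 - <<'E'
from h import *
rep()
for n in('scene','wrist'):
    im=capture(n);cv2.imwrite(f'pics/{n}5.png',im[:,:,::-1])
im=cv2.imread('pics/scene5.png')[150:350,180:420];cv2.imwrite('pics/s5.png',cv2.resize(im,None,fx=3,fy=3,interpolation=cv2.INTER_CUBIC))
E
```

```text
time_s: 7.6
tcp_pos: [0.464, -0.0219, 0.0509]
ee_rot: [[0.983, -0.181, -0.005], [-0.181, -0.983, -0.001], [-0.004, 0.002, -1.0]]
wrist_force: [-5.9, -0.9, 1.0]
gripper_width: 0.009
t 7.6 tcp [ 0.464  -0.0219  0.0509] rel jig x,y mm [23.4 -0.5] yaw err -0.05 z [-0.0045 -0.001  -1.    ] F [-5.89 -0.95  1.02] Fx -5.62 w 0.00934701963050045
```

View pics/s5.png

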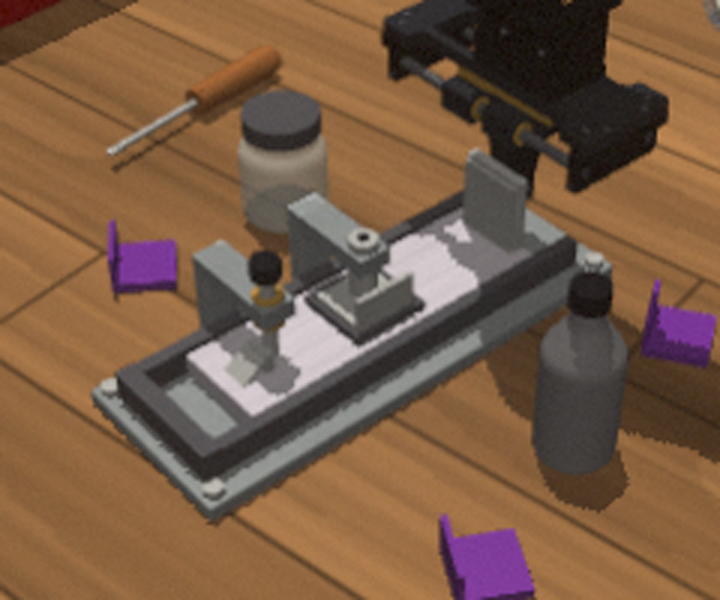

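```bash
python3 -m inch '[{"fingers":0,"delta_pos":[-0.1,0,0],"spin":0},{"fingers":0,"delta_pos":[-0.2,0,0],"spin":0},{"fingers":0,"delta_pos":[-0.3,0,0],"spin":0},{"fingers":0,"delta_pos":[-0.4,0,0],"spin":0},{"fingers":0,"delta_pos":[-0.5,0,0],"spin":0},{"fingers":0,"delta_pos":[-0.6,0,0],"spin":0},{"fingers":0,"delta_pos":[-0.7,0,0],"spin":0},{"fingers":0,"delta_pos":[-0.8,0,0],"spin":0},{"fingers":0,"delta_pos":[-0.8,0,0],"spin":0},{"fingers":0,"delta_pos":[-0.8,0,0],"spin":0}]'
python3 - <<'E'
from h import *
rep()
for n in('scene','wrist'):
    im=capture(n);cv2.imwrite(f'pics/{n}6.png',im[:,:,::-1])
im=cv2.imread('pics/scene6.png')[150:350,180:420];cv2.imwrite('pics/s6.png',cv2.resize(im,None,fx=3,fy=3,interpolation=cv2.INTER_CUBIC))
E
```

```text
time_s: 8.7
tcp_pos: [0.4582, -0.0199, 0.0516]
ee_rot: [[0.984, -0.181, 0.0], [-0.181, -0.984, 0.0], [0.0, -0.0, -1.0]]
wrist_force: [-0.2, -0.1, -0.1]
gripper_width: 0.008
t 8.7 tcp [ 0.4582 -0.0199  0.0516] rel jig x,y mm [17.4  0.5] yaw err 0.0 z [ 2.e-04  0.e+00 -1.e+00] F [-0.16 -0.08 -0.05] Fx -0.14 w 0.007572925806819617
```

View pics/s6.png

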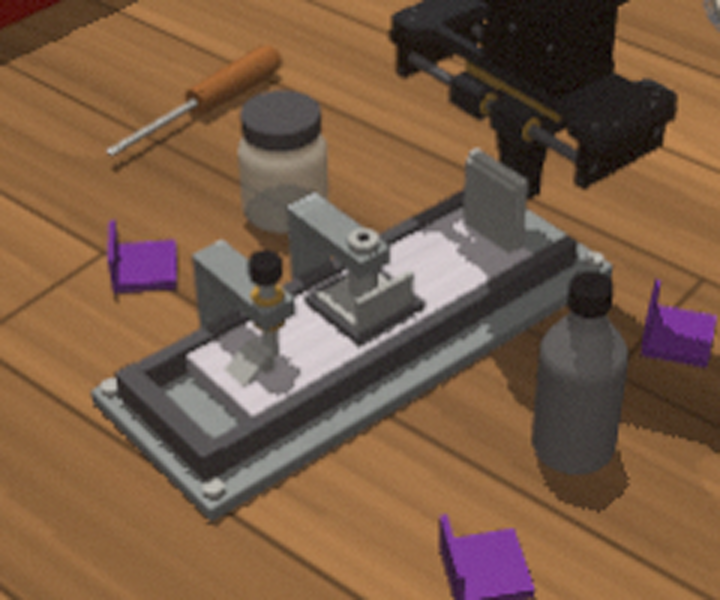

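The force is zero, the pin is still down and the slide has not moved since the last picture. It is latched, so I take the hand away.

```bash
python3 -m inch '[{"fingers":0,"delta_pos":[-0.5,0,0],"spin":0},{"fingers":0,"delta_pos":[-1.5,0,0],"spin":0},{"fingers":0,"delta_pos":[-2.5,0,0],"spin":0},{"fingers":0,"delta_pos":[-4,0,0],"spin":0},{"fingers":0,"delta_pos":[-5,0,0],"spin":0},{"fingers":0,"delta_pos":[-5.5,0,0],"spin":0},{"fingers":0,"delta_pos":[-5.5,0,-2],"spin":0},{"fingers":0,"delta_pos":[-5.5,0,-5],"spin":0},{"fingers":0,"delta_pos":[-5.5,0,-8],"spin":0},{"fingers":0,"delta_pos":[-5.5,0,-11],"spin":0},{"fingers":0,"delta_pos":[-5.5,0,-14],"spin":0},{"fingers":0,"delta_pos":[-5.5,0,-15],"spin":0},{"fingers":0,"delta_pos":[-5.5,0,-15],"spin":0},{"fingers":0,"delta_pos":[-5.5,0,-15],"spin":0}]'
python3 - <<'E'
from h import *
rep()
for n in('scene','top'):
    im=capture(n);cv2.imwrite(f'pics/{n}7.png',im[:,:,::-1])
    print(n,[(t,[(round(d['conf'],2),(np.array(d['location'])*[640,480]).round(1)) for d in spot_point(n,t)[:3]]) for t in('push_face','stop_pin','jar','oil_bottle','screwdriver')])
p=np.array([.5932,-.0455])
W=lambda x,y,z:np.r_[p+x*ux+y*uy,z]
for q in(0,.035):print(q,'expected plate near top edge',proj('scene',[W(-.155+q,-.025,.085),W(-.155+q,.025,.085)]),proj('top',[W(-.155+q,0.025,.085),W(-.155+q,-.025,.085)]))
a=cv2.imread('pics/scene7.png')[170:320,200:400];b=cv2.imread('pics/top7.png')[130:330,270:420]
cv2.imwrite('pics/s7.png',cv2.resize(a,None,fx=4,fy=4,interpolation=cv2.INTER_NEAREST));cv2.imwrite('pics/t7.png',cv2.resize(b,None,fx=3,fy=3,interpolation=cv2.INTER_NEAREST))
E
```

```text
time_s: 10.2
tcp_pos: [0.4031, -0.0101, 0.2003]
ee_rot: [[0.984, -0.181, -0.002], [-0.181, -0.984, -0.0], [-0.002, 0.001, -1.0]]
wrist_force: [0.1, 0.7, -1.2]
gripper_width: 0.003
t 10.2 tcp [ 0.4031 -0.0101  0.2003] rel jig x,y mm [-38.6   0.2] yaw err -0.02 z [-2.1e-03 -2.0e-04 -1.0e+00] F [ 0.1   0.66 -1.18] Fx -0.03 w 0.00324119201319456
scene [('push_face', [(0.85, array([344. , 215.9]))]), ('stop_pin', [(0.75, array([372.3, 297.9])), (0.65, array([271.1, 272.8]))]), ('jar', [(0.95, array([276., 220.]))]), ('oil_bottle', [(0.92, array([372.4, 296. ]))]), ('screwdriver', [(0.87, array([249.5, 193.3]))])]
top [('push_face', [(0.76, array([332.3, 293.8]))]), ('stop_pin', [(0.55, array([354.3, 194.3]))]), ('jar', [(0.95, array([412.4, 270.6]))]), ('oil_bottle', [(0.72, array([259.6, 231.7]))]), ('screwdriver', [(0.76, array([484.4, 294.4])), (0.22, array([354.7, 195.3]))])]
0 expected plate near top edge [[351.07731785 192.08017895]
 [368.57857155 202.77906972]] [[317.2367401  312.46393329]
 [345.12861659 318.25420197]]
0.035 expected plate near top edge [[338.73830011 198.42681452]
 [356.21582732 209.5132363 ]] [[321.30540016 292.89785383]
 [349.16600057 298.6889448 ]]
```

View pics/s7.png

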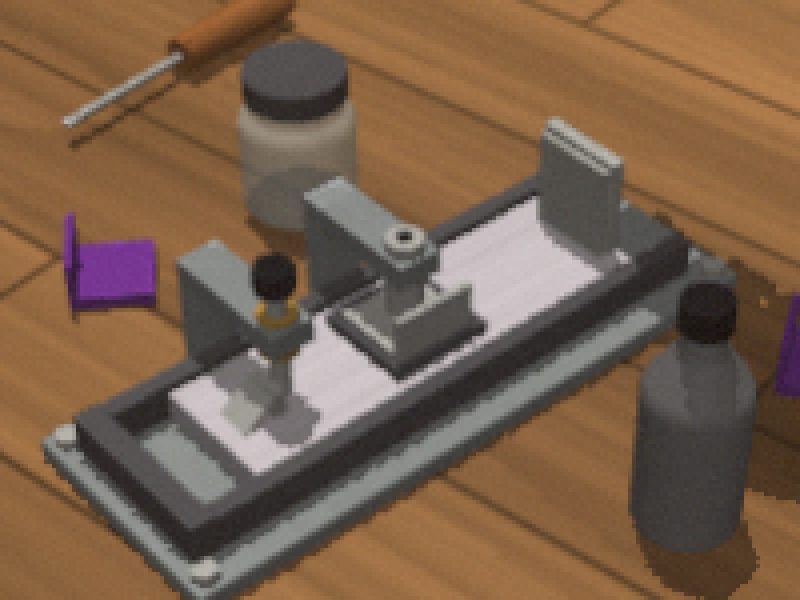

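View pics/t7.png

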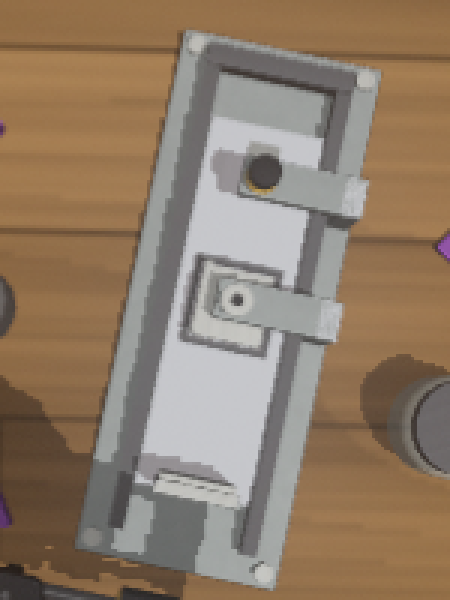

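The plate's near top corner is at about (339.5,199) in the scene view. The prediction for 35 mm is (338.7,198.4), so they agree. The pin is down, the bracket is under the guide and the bystanders have not moved.

```bash
python3 -c "
from station import *
print(finish_job())"
```

```text
the job is handed in; nothing more can be done
None
```

The slide is latched in its middle position and the job is handed in; `finish_job` gave no verdict. I pushed the plate with the shut fingertips to about 43 mm, over the catch. I then eased it back at about 10–20 mm/s until the pin held it and the wrist force read zero, and took the hand away after about 10 s in all.

**Last checks**
- **Slide:** the plate's near top edge lies within about 1 pixel of where it should be for 35 mm of travel.
- **Stop pin:** it is down behind the catch.
- **Bracket:** it sits in its nest under the drill guide. I judged this by eye in the pictures, not by measuring.
- **Bystanders:** the jar, the bottle and the screwdriver are where they were, to within 2 to 3 pixels.
- **Robot:** the hand is clear of everything, with about 1 N of noise on the wrist force.

**What disagreed**
- The network's best guess for the stop pin in the last scene picture fell on the bottle. Its second guess was on the pin itself.
- My fits of the jig's position from the two cameras differed by about 3 mm, which did not affect the push.

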